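# Shut and lock the card-index cabinet

### The arm

A 7-joint arm with a two-finger parallel gripper is mounted at the origin on the work surface. World frame = base frame: x ahead of the robot, y to its left, z up, the work surface at z = 0. Lengths are in m, angles in rad, forces in N, time in s.
With the tool pointing down it reaches from about 0.35 to 0.9 m from the base axis. Payload 7.2 kg.
Tool frame: the origin (TCP) lies midway between the tips of the shut fingers; the grasp point (between the pads) lies 19 mm behind it; x points along the fingers, z is the direction in which the jaws open and shut, and the axes are right-handed (so a half turn about x gives the same grasp; the last joint's range is limited). The gripper opens to 88 mm and grips with 3 to 60 N. Pads are 20 mm wide; open, the fingers measure 115 mm over their backs; the gripper's body (75 mm by 178 mm) begins 61 mm behind the grasp point.
Start: joints at [-1.413, 0.411, -0.013, 1.596, 0.006, 1.134, -0.082], TCP at [0.14, 0.609, 0.187] pointing down, gripper open.
Joint ranges: [-2.95, 2.95], [-0.29, 1.99], [-1.47, 1.44], [0.14, 2.54], [-1.03, 4.17], [0.13, 1.85], [-2.86, 2.86]. Speed limits (rad/s): [2.39, 2.39, 3.01, 3.01, 3.14, 3.14, 3.14].

### API

Orientations are given as a 3x3 rotation matrix whose columns are the frame's x, y, z axes.
In Python, from station import * gives the robot as it stands. Calls block until the motion is done:
- goto(position, orientation): joint-space move of the TCP to a pose.
- servo_line(position, ori=None, feed=0.15, force_limit=None): straight line of the TCP; ori=None keeps the orientation; feed is the mean speed in m/s. With force_limit (N) it stops when the force on the tool has changed by that much, and returns True; else False.
- set_joints(angles): joint-space move.
- gripper_to(opening, strength=None): opening from 0.0 (shut) to 1.0 (fully open); strength is the grip in N (None keeps the last); returns when the fingers have stopped.
- dwell(seconds).
- solve_ik(position, orientation): joint angles nearest the present ones, or None.
- observe(): the state.
- camera(name): name is "side" or "top" or "wrist"; returns (picture, depth): 480x640x3 uint8, red, green, blue; 480x640 float32, m along the optical axis (not along the pixel's ray), 0 where there is no reading.
- camera_info(name): a dict with "camera_matrix" (3x3 intrinsics, pixels), "origin" and "rotation" of the camera in the world. Camera axes: x right, y down, z forward; pixel columns grow to the right and rows downward; lengths in m; the calibration is good to about 2 mm. A picture is of the moment at which its call begins: read the wrist's pose just before it. camera_info takes no time and is no camera call; for the wrist camera it gives the pose at the moment of the call.
A pose or a line that the arm cannot do raises Unreachable and nothing moves.
- hand_in(): hands the job in, once; it reports no verdict.
The state is a dict: "t": time; "joint_pos": joint angles; "qd": joint speeds; "joint_torque": joint torques, N m; "tcp_pos": TCP position; "eef_rot": TCP orientation; "ft_force": force on the tool from outside, world axes, zero at the start; "ft_torque": the same for the moment, N m; "width": opening from 0.0 (shut) to 1.0 (fully open).
Only numpy, scipy, OpenCV 4.12 (cv2) and the standard library are available. Lean on these libraries where they do the work, as an engineer would, in place of code of your own. Each camera call takes 0.05 s, during which the arm holds its last target.

### The job

With the fingertips, push both open drawers of the card-index cabinet fully home, until their fronts are flush. Then push the black thumb piece of the yellow lock bar on top of the cabinet all the way to the left (as seen from the robot, facing the drawers), so that the catches stand in front of the drawers. Nothing is to be picked up: leave the tins lying in their drawers, do not shove the cabinet along the table or tip it, and leave the stamp, the paper bundle and the mug alone.

Things in the scene. Friction and masses are not known exactly. Their poses are not given: they have to be found in the camera images.
- cabinet: Blue-grey steel card-index cabinet, loose on the table, about 4 kg (the table's friction holds it against a push of some 15 N). 250 mm deep (x), 360 mm wide (y), 120 mm high (z). Origin at the centre of its underside; its x axis points from the drawer fronts to the back (away from the robot), y to its left, z up. Its front plane is at x = -125 mm. Two drawers side by side, their centres at y = +85 mm (left) and -85 mm (right), pull out towards -x.
- left_drawer (a joint): How far the left (+y) drawer stands open, in m: 0 is shut with its front flush with the cabinet's front plane; it starts about 0.06 to 0.12 open. It slides along the cabinet's x axis with about 1 N of friction, stays where it is left and meets a firm stop at 0. 0.5 kg.
- left_drawer_face (a point): Centre of the upper flat part of the left drawer's front, on its outer face, 84.5 mm above the cabinet's underside: a good place to push. The pale grey front is 142 mm wide and reaches from 14 to 105 mm above the cabinet's underside; a steel knob, 18 mm across, stands out 20 mm from it at its middle, centred 36 mm above the underside (its top at 45 mm). x, y, z as the cabinet's.
- right_drawer (a joint): How far the right (-y) drawer stands open, in m; otherwise as left_drawer.
- right_drawer_face (a point): The same point on the right drawer's front; same sizes.
- lock_bar (a joint): Travel of the yellow lock bar, in m: 0 is unlocked, 0.05 is fully locked, at a firm stop. It starts at 0 to 0.008. It slides to the cabinet's +y with about 2 N of friction and stays where it is left.
- lock_thumb (a point): Centre of the top of the lock bar's black thumb piece: a block 22 mm (x) by 12 mm (y) by 28 mm high on the bar, its top 153.5 mm above the cabinet's underside, at the cabinet's x = -95 mm and y = the lock_bar value. The yellow flat bar under it is 26 mm wide (x), its upper face 125.5 mm above the underside.
- lock_catch (a point): Middle of the outer face of the lock bar's left catch. Two yellow catches, 10 mm wide, hang from the bar in front of the cabinet, 10 mm out from its front plane and from 91 to 126 mm high: unlocked, in front of the middle post (cabinet y = -5 mm) and the right post (y = -175 mm); locked, 50 mm further to +y, in front of the drawers. An open drawer cannot pass a catch that stands in its way.
- left_tin: Round film tin, 50 mm across, 30 mm high, lying loose on the floor of the left drawer; origin at the centre of its underside. It rides along with the drawer.
- right_tin: The same kind of tin in the right drawer.
- stamp: Dark wooden hand stamp, 40 mm across, 70 mm high, standing loose on top of the cabinet, on its left half; origin at the centre of its underside. Leave alone.
- bundle: Bundle of papers in brown wrapping, 200 x 140 x 60 mm, on the table beside the cabinet; origin at the centre of its underside. Leave alone.
- mug: White mug, 76 mm across, 85 mm high, on the table on the cabinet's other side; origin at the centre of its underside. Leave alone.
Not all that is in view belongs to the job. Leave any turquoise look-alike of the left_tin alone. Leave any blue look-alike of the right_tin alone.

How it is judged:
On the way, in this order (a step that is already met when the one before it is completed fails the run):
1. both drawers are pushed home (value of joint each of left_drawer, right_drawer below 0.006 m), for 0.2 s.
2. the lock bar is slid fully across with the drawers still home (all of step 1 and value of joint lock_bar above 0.044 m), for 0.2 s.
At the end, for the whole second after the job is handed in: Both drawers within 6 mm of shut, the lock bar at 44 mm or more of its 50 mm travel, both tins lying in their shut drawers, the cabinet upright, at rest and within 30 mm of where it stood, and stamp, bundle and mug upright and within 30 mm of where they stood (all of step 2 and z of each of left_tin, right_tin in the frame of cabinet below 0.03 m and x of each of left_tin, right_tin in the frame of cabinet above -0.11 m and distance of each of cabinet, bundle, mug, stamp from where it was at the start of the episode below 0.03 m and angle between cabinet's own z axis and vertical below 0.03 rad and linear speed of cabinet below 0.02 m/s and angle between each of bundle, mug, stamp's own z axis and vertical below 0.2 rad); the robot touches nothing.
It fails at once if the lock bar is slid across while a drawer is still open (value of joint lock_bar above 0.03 m and value of joint any of left_drawer, right_drawer above 0.015 m).
It fails at once if the cabinet is lifted, tipped or shoved more than 30 mm (height (world z) of cabinet above 0.01 m or angle between cabinet's own z axis and vertical above 0.08 rad or distance of cabinet from where it was at the start of the episode above 0.03 m).
It fails at once if a tin is lifted off its drawer's floor (z of any of left_tin, right_tin in the frame of cabinet above 0.035 m).
It fails at once if the stamp, the bundle or the mug is knocked over, lifted or moved more than 30 mm (distance of any of bundle, mug, stamp from where it was at the start of the episode above 0.03 m or angle between any of bundle, mug, stamp's own z axis and vertical above 0.35 rad).
It also fails if it takes over 54 s, if anything falls off the work surface, if the arm or the gripper's body presses on something with over 40 N, if the wrist force passes 120 N, or if a joint passes its speed limit or range.

## Working session

There is one attempt and no reset: what is moved stays moved. The work goes in short steps, each a Python script; the robot and the scene stay as the last script left them, time stands still between calls to the robot, and variables do not carry over. Pictures are saved under pics/ and viewed, and the job is handed in when it is done.

```bash
mkdir -p pics; ls
python3 - <<'E'
from station import *
import cv2,numpy as np
s=observe(); print(s['t'],s['tcp_pos'],s['eef_rot'],s['width'],s['ft_force'])
for n in ['side','top']:
    p,d=camera(n); cv2.imwrite(f'pics/{n}0.png',p[:,:,::-1]); np.savez(f'{n}0.npz',p=p,d=d)
    i=camera_info(n); print(n,i)
E
```

```text
pics
0.0 [0.13983768 0.60855373 0.18593023] [[-2.46115100e-04 -9.74619258e-01  2.23868805e-01]
 [-1.60112436e-03  2.23868909e-01  9.74617950e-01]
 [-9.99998688e-01 -1.18573603e-04 -1.61558415e-03]] 1.0032525451297207 [ 0.15660579  0.5161332  -0.5623486 ]
side {'camera_matrix': array([[505.4893075 ,   0.        , 326.85557682],
       [  0.        , 505.4893075 , 237.11281992],
       [  0.        ,   0.        ,   1.        ]]), 'origin': array([0.2230011 , 0.44850729, 0.81440007]), 'rotation': array([[-0.71238773, -0.54875477,  0.43746077],
       [-0.70153468,  0.540161  , -0.46483889],
       [ 0.01878331, -0.63803942, -0.76977457]])}
top {'camera_matrix': array([[604.82558579,   0.        , 316.53197311],
       [  0.        , 604.82558579, 233.90063902],
       [  0.        ,   0.        ,   1.        ]]), 'origin': array([0.38653392, 0.0408728 , 1.4076102 ]), 'rotation': array([[-0.01533894, -0.98615242,  0.16513062],
       [-0.99987288,  0.01440928, -0.00682637],
       [ 0.00435243, -0.16521434, -0.98624808]])}
```

View pics/side0.png

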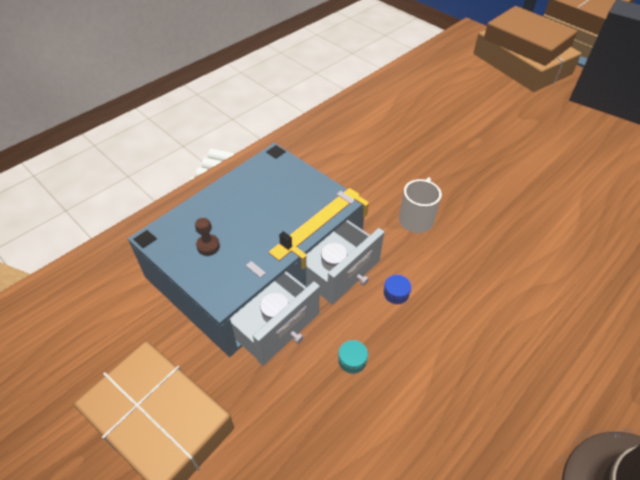

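View pics/top0.png

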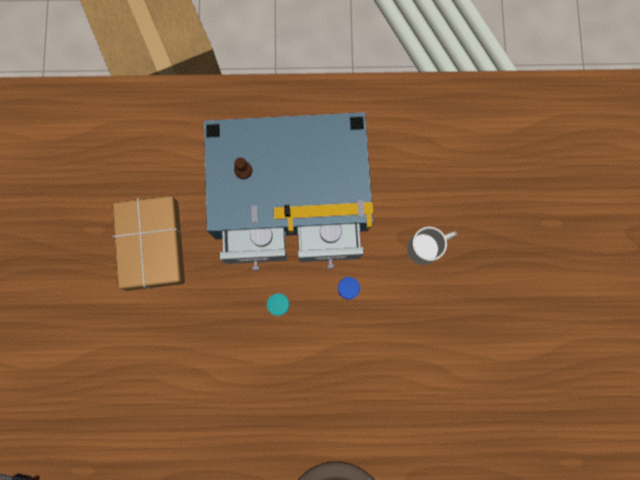

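The side and top views agree. The cabinet is in the middle (top: about x 205–370, y 115–235) and nearly square to the robot. Both drawers are open, with their fronts at row ~255. The thumb is at about (287,210), the stamp at (242,168), the mug at (428,245) and the bundle at (147,243). The turquoise and blue decoys lie in front at (278,304) and (348,288).

```bash
cat > h.py <<'E'
import numpy as np,cv2
from station import *
def cloud(n,p,d,i=None):
    i=i or camera_info(n); K=i['camera_matrix']
    v,u=np.mgrid[0:480,0:640]
    c=np.stack([(u-K[0,2])/K[0,0]*d,(v-K[1,2])/K[1,1]*d,d],-1)
    return c@i['rotation'].T+i['origin']
def ray(n,uv,z):
    i=camera_info(n);K=i['camera_matrix']
    r=i['rotation']@np.array([(uv[0]-K[0,2])/K[0,0],(uv[1]-K[1,2])/K[1,1],1]); o=i['origin']
    return o+r*(z-o[2])/r[2]
def tri(uv1,uv2):
    A=[];b=[]
    for n,uv in(('side',uv1),('top',uv2)):
        i=camera_info(n);K=i['camera_matrix']
        r=i['rotation']@np.array([(uv[0]-K[0,2])/K[0,0],(uv[1]-K[1,2])/K[1,1],1]); r/=np.linalg.norm(r)
        P=np.eye(3)-np.outer(r,r); A.append(P);b.append(P@i['origin'])
    A=np.vstack(A);b=np.hstack(b); x,res,_,_=np.linalg.lstsq(A,b,rcond=None); return x,np.sqrt(res)
E
python3 - <<'E'
from h import *
for n in ['top','side']:
    f=np.load(n+'0.npz');p,d=f['p'],f['d'];X=cloud(n,p,d);hsv=cv2.cvtColor(p,cv2.COLOR_RGB2HSV)
    H,S,V=[hsv[...,k].astype(int) for k in range(3)]
    roi=(d>0)&(X[...,2]>.02)&(abs(X[...,1])<.35)&(X[...,0]>.3)&(X[...,0]<.95)
    top=roi&(H>95)&(H<115)&(S>50)&(S<160)&(abs(X[...,2]-.12)<.01)
    P=X[top]; print(n,'top n',len(P),'z',np.median(P[:,2]))
    r=cv2.minAreaRect((P[:,:2]*1000).astype(np.float32)); print(' rect',r,cv2.boxPoints(r).round(0).tolist())
    y=roi&(H>18)&(H<32)&(S>170)&(V>120)
    k,l,st,_=cv2.connectedComponentsWithStats(y.astype(np.uint8))
    for j in range(1,k):
        if st[j,4]>20:
            Q=X[l==j];Qt=Q[Q[:,2]>.118]
            print(' yellow',st[j],np.median(Qt,0).round(4),cv2.minAreaRect((Qt[:,:2]*1000).astype(np.float32)))
    b=roi&(V<60)&(X[...,2]>.132)
    k,l,st,c=cv2.connectedComponentsWithStats(b.astype(np.uint8))
    for j in range(1,k):
        if st[j,4]>8: print(' dark',st[j],c[j].round(1),X[l==j].min(0).round(3),X[l==j].max(0).round(3))
    g=roi&(S<45)&(V>110)&(X[...,2]>.09)&(X[...,2]<.112)
    k,l,st,c=cv2.connectedComponentsWithStats(g.astype(np.uint8))
    for j in range(1,k):
        if st[j,4]>25: print(' pale',st[j],c[j].round(1),X[l==j].min(0).round(3),X[l==j].max(0).round(3),np.median(X[l==j],0).round(3))
    Q=p[140:330,120:470] if n=='side' else p[100:290,190:460]
    cv2.imwrite(f'pics/{n}crop.png',cv2.resize(Q[:,:,::-1],None,fx=2.2 if n=='side' else 2.9,fy=2.2 if n=='side' else 2.9,interpolation=cv2.INTER_CUBIC))
E
```

```text
top top n 15355 z 0.11971999700096658
 rect ((744.5521240234375, 95.42239379882812), (249.6217041015625, 357.3487243652344), 2.485929489135742) [[612.0, 269.0], [628.0, -88.0], [877.0, -78.0], [861.0, 279.0]]
 yellow [364 203   9  24 141] [ 0.6509 -0.0806  0.1254] ((642.9525756835938, -79.81245422363281), (17.876462936401367, 49.6663932800293), 87.50370788574219)
 yellow [274 204  84  27 836] [0.6517 0.0324 0.1254] ((639.134521484375, 33.0252799987793), (50.1547737121582, 179.2606964111328), 2.864706039428711)
 dark [235 162  12  11  53] [241.7 168. ] [0.732 0.178 0.137] [0.748 0.207 0.187]
 dark [285 206   5  10  40] [286.7 210.5] [0.64  0.09  0.142] [0.658 0.098 0.159]
 pale [298 247  65  11 481] [330.  251.9] [ 0.555 -0.067  0.09 ] [0.575 0.073 0.112] [0.564 0.003 0.104]
 pale [220 249  65  10 475] [251.9 253.6] [0.554 0.103 0.09 ] [0.574 0.243 0.112] [0.564 0.173 0.104]
side top n 17406 z 0.1190234777015054
 rect ((745.574951171875, 98.50952911376953), (250.33755493164062, 360.0751037597656), 2.283989667892456) [[613.0, 273.0], [628.0, -86.0], [878.0, -76.0], [863.0, 283.0]]
 dark [281 234  10  14 102] [285.4 240.3] [0.64  0.093 0.132] [0.658 0.105 0.155]
 pale [327 228  57  51 602] [355.  253.8] [ 0.556 -0.066  0.092] [0.577 0.077 0.109] [0.565 0.011 0.104]
 pale [256 280  19  16  28] [264.3 288.2] [0.618 0.154 0.106] [0.621 0.195 0.112] [0.619 0.177 0.11 ]
 pale [252 282  68  60 781] [285.  312.1] [0.554 0.104 0.09 ] [0.576 0.247 0.108] [0.563 0.181 0.104]
 pale [229 301  21  19  26] [239.  309.5] [0.615 0.21  0.105] [0.618 0.253 0.112] [0.617 0.231 0.109]
```

```bash
python3 -c "
import cv2
for n in ['side','top']: print(cv2.imread(f'pics/{n}crop.png').shape)"
```

```text
(418, 770, 3)
(551, 783, 3)
```

View pics/sidecrop.png

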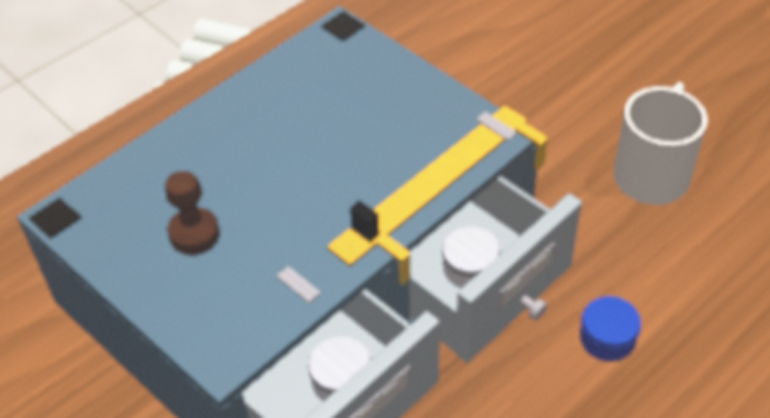

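View pics/topcrop.png

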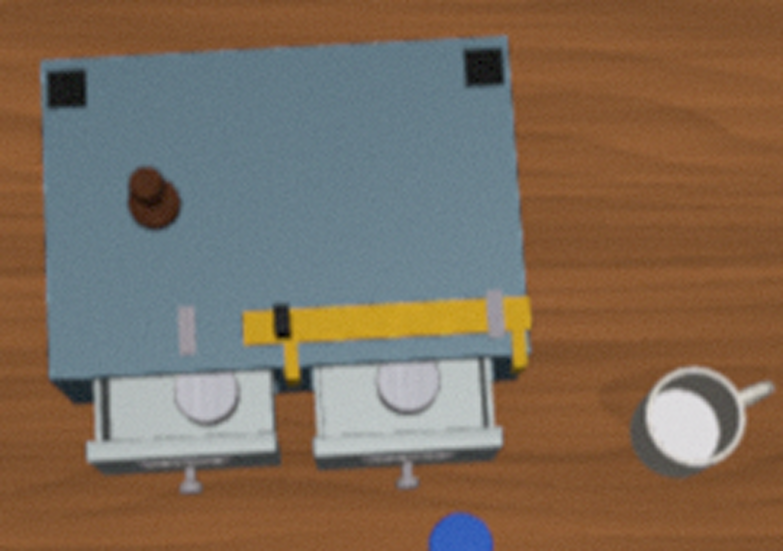

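```bash
cat >> h.py <<'E'
yaw=np.deg2rad(2.4); C=np.array([.745,.097]); R2=np.array([[np.cos(yaw),-np.sin(yaw)],[np.sin(yaw),np.cos(yaw)]])
def w(x,y,z): return np.array([*(C+R2@[x,y]),z])
def ori(tilt): # tilt from vertical, fingers forward; jaws along cabinet y
    ax=np.array([*(R2@[np.sin(tilt),0]),-np.cos(tilt)]); az=np.array([*(R2@[0,1]),0]); return np.column_stack([ax,np.cross(az,ax),az])
E
python3 - <<'E'
from h import *
inv=lambda P:(R2.T@(P[:2]-C),P[2])
for nm,a,b in [('Lplate',(285,312.1),(251.9,253.6)),('Rplate',(355,253.8),(330,251.9)),('thumb',(285.4,240.3),(286.7,210.5))]:
    x,r=tri(a,b); print(nm,x.round(4),'miss',r,'cab',inv(x))
for t in (35,45,55):
  for y in (.085,-.085):
    for x in (-.25,-.125):
      for z in (.088,.2): print(t,y,x,z, np.round(q,2) if (q:=solve_ik(w(x,y,z),ori(np.deg2rad(t)))) is not None else None)
for y in (-.05,.06): print(solve_ik(w(-.095,y,.135),ori(0)),solve_ik(w(-.095,y,.25),ori(0)))
E
```

```text
Lplate [0.5668 0.1753 0.0931] miss [0.00311887] cab (array([-0.17480343,  0.08572133]), np.float64(0.09309807287556139))
Rplate [0.5679 0.0038 0.0933] miss [0.00278878] cab (array([-0.18087552, -0.08565206]), np.float64(0.0933015242217334))
thumb [0.6516 0.0958 0.1382] miss [0.00135998] cab (array([-0.09336161,  0.00267638]), np.float64(0.13817774780703032))
35 0.085 -0.25 0.088 [-1.03  0.17  0.37  2.49  1.63  0.29 -0.64]
35 0.085 -0.25 0.2 [-1.07 -0.1   0.35  2.36  0.87  0.54  0.21]
35 0.085 -0.125 0.088 [-0.69  0.33  0.2   2.24  1.46  0.2  -0.3 ]
35 0.085 -0.125 0.2 [-0.92  0.13  0.44  2.15  0.58  0.37  0.63]
35 -0.085 -0.25 0.088 None
35 -0.085 -0.25 0.2 [-0.77 -0.24  0.54  2.44  0.65  0.36  0.86]
35 -0.085 -0.125 0.088 [ 0.24  0.32 -0.41  2.27  1.81  0.17 -0.25]
35 -0.085 -0.125 0.2 [-0.75  0.08  0.68  2.21 -0.11  0.26  1.62]
45 0.085 -0.25 0.088 None
45 0.085 -0.25 0.2 [-1.15 -0.1   0.31  2.5   1.38  0.57 -0.39]
45 0.085 -0.125 0.088 [-0.64  0.37  0.07  2.37  2.25  0.45 -1.14]
45 0.085 -0.125 0.2 [-1.    0.12  0.45  2.3   1.49  0.31 -0.32]
45 -0.085 -0.25 0.088 None
45 -0.085 -0.25 0.2 None
45 -0.085 -0.125 0.088 [ 0.29  0.37 -0.48  2.41  2.65  0.44 -1.09]
45 -0.085 -0.125 0.2 [ 0.64  0.14 -0.81  2.3   1.86  0.16 -0.3 ]
55 0.085 -0.25 0.088 None
55 0.085 -0.25 0.2 None
55 0.085 -0.125 0.088 [-0.85  0.49  0.24  2.48  2.53  0.75 -1.56]
55 0.085 -0.125 0.2 [-1.09  0.18  0.49  2.43  2.18  0.49 -1.09]
55 -0.085 -0.25 0.088 None
55 -0.085 -0.25 0.2 None
55 -0.085 -0.125 0.088 None
55 -0.085 -0.125 0.2 [ 0.95  0.32 -1.19  2.43  2.46  0.52 -0.81]
[-0.44058048  0.52879778  0.44002403  1.60232532 -0.24802245  1.06622827
  1.68002019] [-0.49863875  0.44897802  0.53248922  1.46179007 -0.23115872  1.29353575
  1.66641442]
[-0.50621409  0.5323653   0.29762496  1.56303569 -0.17033997  1.07178638
  1.44697874] [-0.54657578  0.45192784  0.36279651  1.42104516 -0.1616378   1.29793148
  1.4390969 ]
```

The measurements agree with the given sizes: the top is 250×360 mm at z 0.12, and the drawer plates sit at cabinet y ±0.0857. A 45° tilt is out of reach at the stand-off points. I'll use 20°, which leaves the gripper body about 20 mm above the thumb piece.

Run:
```python
from h import *
O=ori(np.deg2rad(20))
gripper_to(0.0,20)
goto(w(-.23,.085,.2),O); s=observe(); print(s['t'],s['tcp_pos'],w(-.23,.085,.2),s['joint_pos'])
servo_line(w(-.225,.085,.088),feed=.12); print(observe()['ft_force'])
inv=lambda P:R2.T@(P[:2]-C)
hit=servo_line(w(-.150,.085,.088),feed=.04,force_limit=8); s=observe(); print('A',hit,inv(s['tcp_pos']),s['ft_force'],s['t'])
if not hit:
    hit=servo_line(w(-.128,.085,.088),feed=.02,force_limit=6); s=observe(); print('B',hit,inv(s['tcp_pos']),s['ft_force'],s['t'])
for n in ['side','top']:
    p,d=camera(n); cv2.imwrite(f'pics/{n}1.png',p[:,:,::-1])
```

```text
3.4667 [0.51162287 0.17331456 0.20006546] [0.51164232 0.17229404 0.2       ] [-0.91717391  0.0388204   0.39762311  2.11069942  0.22465048  0.6953505
  0.94060522]
[ 0.70313495  0.15921722 -0.34304764]
A False [-0.15014723  0.08504752] [-0.45800756  0.14362541  0.81812073] 6.575
B False [-0.12811332  0.08499862] [-0.46685382 -0.49502568 -0.13766218] 7.825
```

View pics/side1.png

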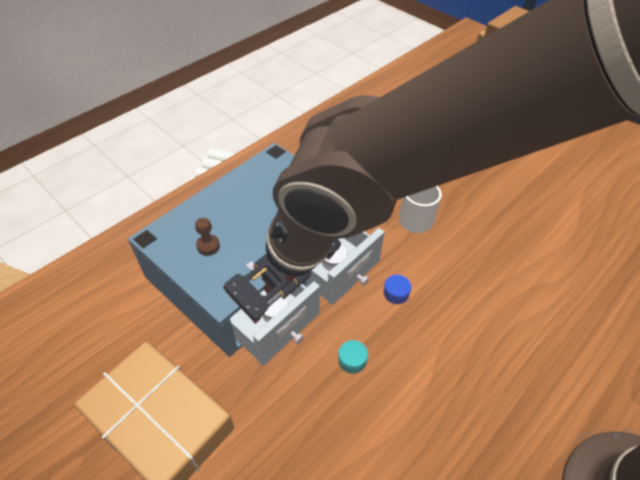

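View pics/top1.png

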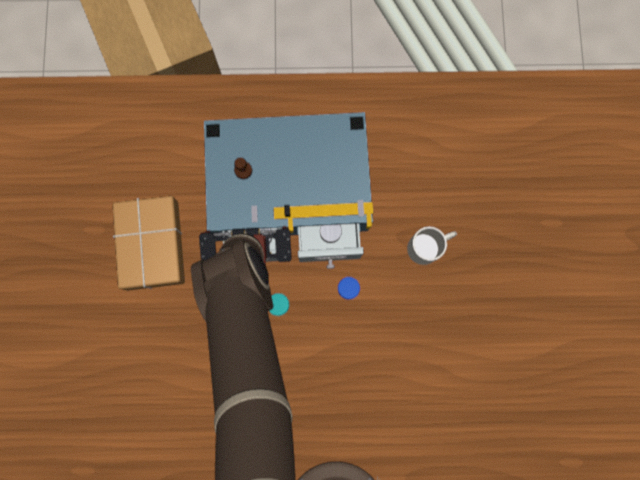

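The left knob is still at (296,337) in the side view, so that drawer has not moved. I need to find out where the fingertip actually is.

Run:
```python
from h import *
s=observe(); print(s['t'],s['tcp_pos'],s['width'],s['ft_force']); print(s['eef_rot'])
p,d=camera('wrist'); cv2.imwrite('pics/wrist2.png',p[:,:,::-1]);i=camera_info('wrist');print(i['origin'],i['rotation'])
Q,_=camera('side'); cv2.imwrite('pics/side2.png',cv2.resize(Q[200:370,200:420,::-1],None,fx=3.5,fy=3.5,interpolation=cv2.INTER_CUBIC))
```

```text
7.925 [0.61344289 0.1766132  0.08802514] 0.004259342273042769 [ 0.13329364 -0.26263267  0.64631807]
[[ 3.41692903e-01 -9.38873825e-01 -4.19750129e-02]
 [ 1.43947814e-02 -3.94296050e-02  9.99118660e-01]
 [-9.39701416e-01 -3.41995976e-01  4.20672787e-05]]
[0.46819463 0.17047621 0.24635894] [[-4.05294695e-02  7.94286383e-01  6.06190154e-01]
 [ 9.99178326e-01  3.21063508e-02  2.47356875e-02]
 [ 1.84665987e-04  6.06694588e-01 -7.94934993e-01]]
```

View pics/wrist2.png

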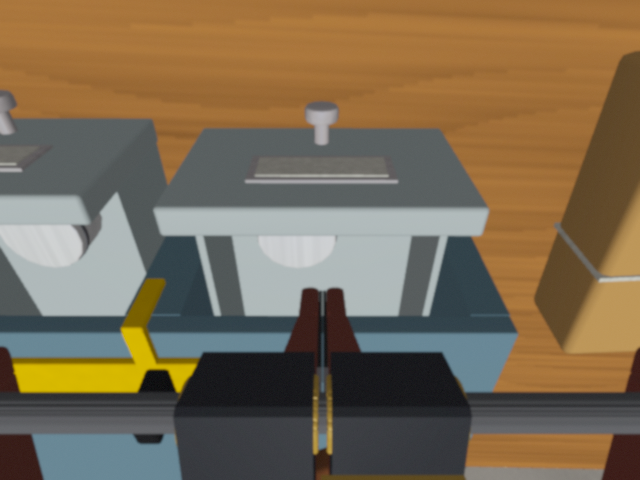

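View pics/side2.png

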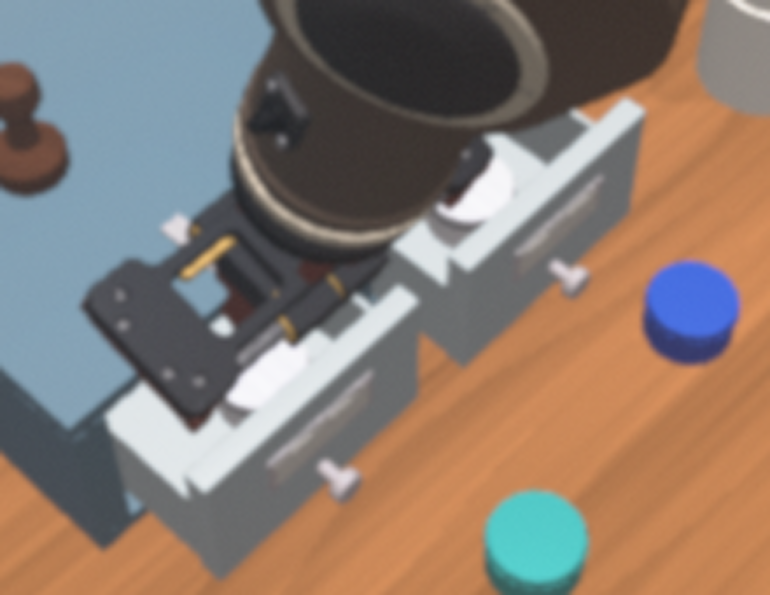

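Run:
```python
from h import *
inv=lambda P:R2.T@(P[:2]-C)
i=camera_info('wrist'); p,d=camera('wrist'); X=cloud('wrist',p,d,i)
for u,v in [(322,190),(322,208),(322,220),(220,220),(440,220),(210,260),(300,250),(230,322),(322,112),(20,210),(250,340),(322,295)]:
    print((u,v),d[v,u].round(3),X[v,u].round(4),inv(X[v,u]).round(4))
K=i['camera_matrix'];
t=i['rotation'].T@(observe()['tcp_pos']-i['origin']); print('tcp px',K@t/t[2])
for n in ['side','top']:
    p,d=camera(n); i=camera_info(n); K=i['camera_matrix']; t=i['rotation'].T@(observe()['tcp_pos']-i['origin']); print(n,'tcp px',(K@t/t[2]).round(1),t[2])
    t=i['rotation'].T@(w(-.225,.085,.088)-i['origin']); print('start px',(K@t/t[2]).round(1))
    X=cloud(n,p,d)
    for u,v in ([(285,312),(296,337),(355,254)] if n=='side' else [(230,253),(252,253),(330,252)]): print((u,v),X[v,u].round(4),inv(X[v,u]).round(4))
```

```text
(322, 190) 0.179 [0.5577 0.1741 0.0899] [-0.1839  0.0849]
(322, 208) 0.166 [0.5573 0.1741 0.1055] [-0.1843  0.0849]
(322, 220) 0.169 [0.5632 0.1743 0.1057] [-0.1784  0.0849]
(220, 220) 0.171 [0.5655 0.1308 0.1048] [-0.1779  0.0413]
(440, 220) 0.169 [0.5611 0.2243 0.1058] [-0.1784  0.1349]
(210, 260) 0.229 [0.6174 0.1122 0.0702] [-0.1269  0.0205]
(300, 250) 0.254 [0.6262 0.1629 0.0472] [-0.116   0.0708]
(230, 322) 0.197 [0.6201 0.1313 0.1136] [-0.1234  0.0395]
(322, 112) 0.203 [0.5383 0.1733 0.0447] [-0.2033  0.0849]
(20, 210) 0.166 [0.5631 0.0485 0.1058] [-0.1837 -0.0408]
(250, 340) 0.195 [0.6256 0.1416 0.1199] [-0.1174  0.0496]
(322, 295) 0.321 [0.6959 0.1797 0.0166] [-0.0456  0.0846]
tcp px [322.48806384 279.46777058   1.        ]
side tcp px [267.2 297.5   1. ] 0.8563664238707431
start px [308.8 332.1   1. ]
(285, 312) [0.5633 0.1807 0.1047] [-0.178   0.0912]
(296, 337) [0.5433 0.1774 0.043 ] [-0.1981  0.0888]
(355, 254) [0.5642 0.0116 0.104 ] [-0.1842 -0.0777]
top tcp px [251.  232.2   1. ] 1.338003582605687
start px [252.8 275.8   1. ]
(230, 253) [0.5122 0.167  0.4922] [-0.2297  0.0797]
(252, 253) [0.5117 0.1334 0.4923] [-0.2316  0.0462]
(330, 252) [0.5643 0.0032 0.1056] [-0.1845 -0.0861]
```

The finger is behind the drawer front, inside the drawer, although the front measures at cabinet x = -0.184. I'll back off a little, lift out, and redo the approach with position and force logged at each stage.

Run:
```python
from h import *
inv=lambda P:(R2.T@(P[:2]-C)).round(4).tolist()+[round(float(P[2]),4)]
def st(l): s=observe(); print(l,round(s['t'],2),inv(s['tcp_pos']),s['ft_force'].round(2))
st('now')
servo_line(w(-.145,.085,.088),feed=.08,force_limit=4);st('back')
servo_line(w(-.145,.085,.15),feed=.12);st('up')
servo_line(w(-.225,.085,.15),feed=.12);st('front')
servo_line(w(-.225,.085,.088),feed=.12,force_limit=4);st('down')
for n in ['side','wrist']:
    p,d=camera(n); cv2.imwrite(f'pics/{n}3.png',p[:,:,::-1])
```

```text
now 8.18 [-0.128, 0.085, 0.088] [-0.23 -0.5  -0.25]
back 8.54 [-0.1452, 0.0853, 0.0881] [0.1  0.13 0.47]
up 9.21 [-0.1452, 0.085, 0.1496] [-0.68  0.4  -0.34]
front 10.03 [-0.2245, 0.0852, 0.1501] [-0.52 -0.78 -0.15]
down 10.69 [-0.2245, 0.0849, 0.0882] [-0.56 -0.46  0.36]
```

View pics/side3.png

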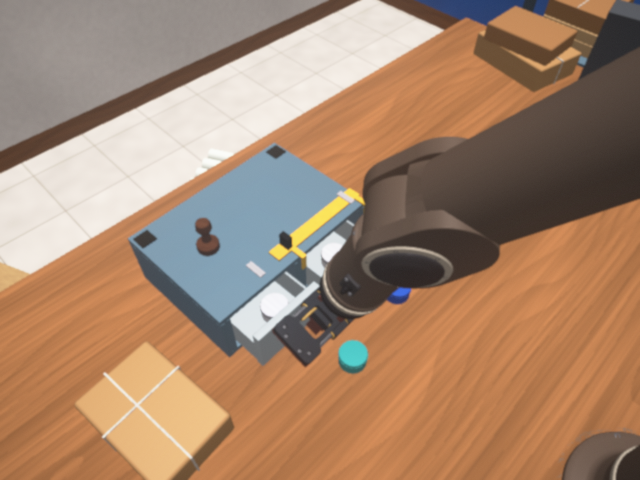

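View pics/wrist3.png

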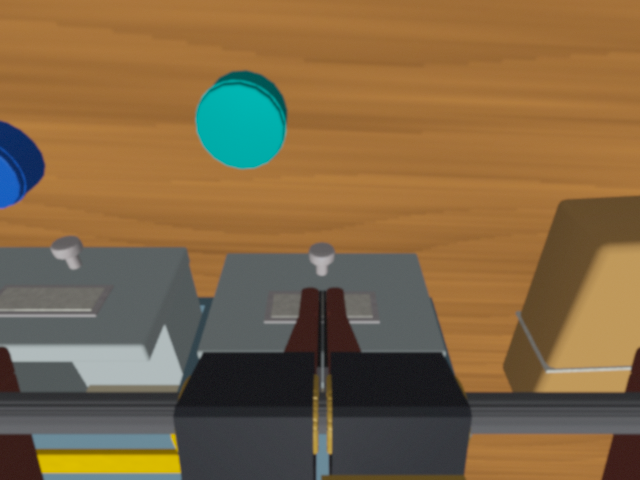

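The fingertip is now in front of the left drawer face, and the decoys lie clear of it. I'll push in small steps and watch the force.

Run:
```python
from h import *
inv=lambda P:(R2.T@(P[:2]-C)).round(4).tolist()+[round(float(P[2]),4)]
def st(l): s=observe(); print(l,round(s['t'],2),inv(s['tcp_pos']),s['ft_force'].round(2))
for x in (-.205,-.197,-.19,-.183,-.17):
    h=servo_line(w(x,.085,.088),feed=.05,force_limit=8);st(h)
p,d=camera('wrist'); cv2.imwrite(f'pics/wrist4.png',p[:,:,::-1])
Q,_=camera('side'); cv2.imwrite('pics/side4.png',cv2.resize(Q[200:370,200:420,::-1],None,fx=3.5,fy=3.5,interpolation=cv2.INTER_CUBIC))
```

```text
False 11.34 [-0.2049, 0.0847, 0.0878] [ 0.37 -0.25  0.01]
False 11.65 [-0.1967, 0.0849, 0.088] [-0.86 -1.02  0.33]
False 11.94 [-0.1897, 0.0849, 0.088] [-0.81 -0.68  0.32]
False 12.23 [-0.1827, 0.0849, 0.088] [ 0.08 -0.22 -0.56]
False 12.64 [-0.1698, 0.0848, 0.0879] [0.57 1.21 0.47]
```

View pics/wrist4.png

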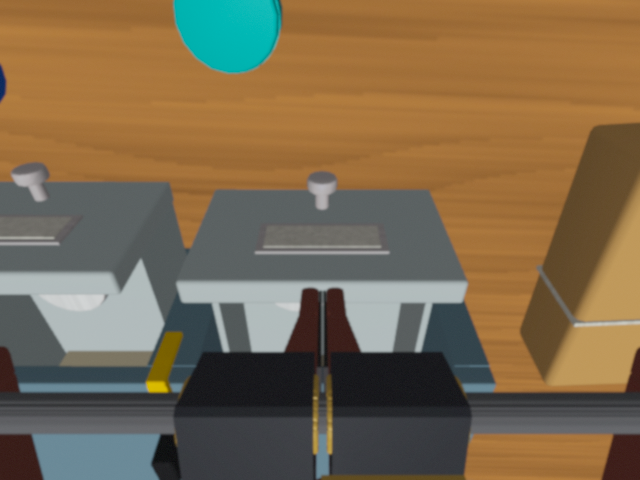

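View pics/side4.png

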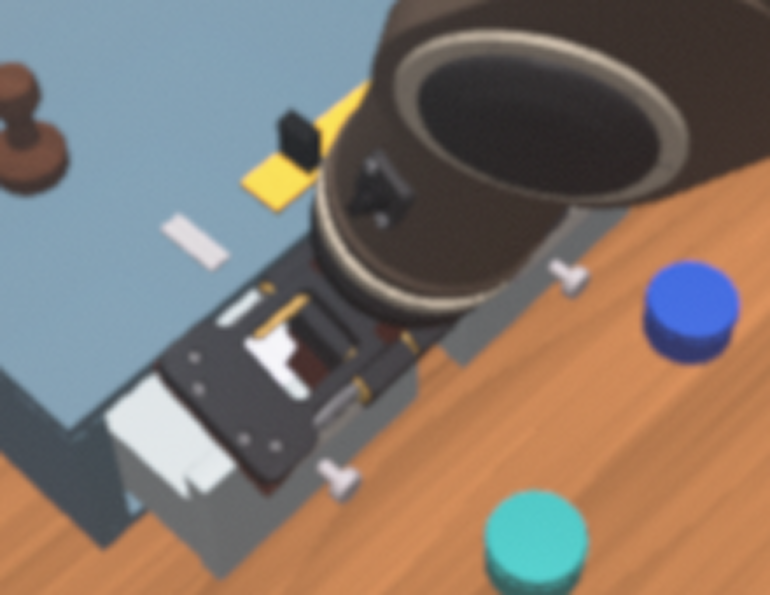

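The tips are drawn over the top edge of the front, at rows 288–300, and nothing is felt. So they may stand higher than the reported TCP. I'll measure the tip height from the wrist depth and both fixed views.

Run:
```python
from h import *
i=camera_info('wrist'); p,d=camera('wrist'); X=cloud('wrist',p,d,i); s=observe()
print(s['tcp_pos'])
for u,v in [(310,292),(310,300),(310,320),(335,292),(335,320),(310,340),(250,365),(250,410),(322,284),(260,290)]:
    L=s['eef_rot'].T@(X[v,u]-s['tcp_pos']); print((u,v),p[v,u],d[v,u].round(4),X[v,u].round(4),'tool',L.round(4))
sx,_=camera('side')
```

```text
[0.57139515 0.17472122 0.08789153]
(310, 292) [59 32 27] 0.1711 [0.5467 0.1682 0.1229] tool [-0.0414  0.0114 -0.0054]
(310, 300) [58 29 25] 0.1641 [0.5444 0.1684 0.13  ] tool [-0.0488  0.0112 -0.0052]
(310, 320) [58 27 23] 0.1478 [0.5385 0.1686 0.146 ] tool [-0.0659  0.0112 -0.0047]
(335, 292) [60 31 27] 0.1712 [0.5464 0.179  0.1228] tool [-0.0413  0.0114  0.0053]
(335, 320) [62 35 27] 0.1465 [0.5372 0.1778 0.1468] tool [-0.067   0.0118  0.0045]
(310, 340) [59 31 26] 0.1333 [0.5328 0.1688 0.1599] tool [-0.0809  0.0118 -0.0043]
(250, 365) [25 26 27] 0.0836 [0.4977 0.1564 0.1953] tool [-0.1263  0.0332 -0.0153]
(250, 410) [36 38 43] 0.0714 [0.4937 0.1584 0.2076] tool [-0.1392  0.0327 -0.0131]
(322, 284) [167 177 177] 0.1919 [0.5581 0.1738 0.1056] tool [-0.0212  0.0065 -0.0003]
(260, 290) [178 188 189] 0.1947 [0.5636 0.1438 0.1053] tool [-0.0195  0.0026 -0.0306]
```

The wrist depth puts the real tips about 38 mm short of the reported TCP along tool x. They end at tool x ≈ -0.039, centred in the other axes. That explains why they passed over the front without contact, since the tip was at z ≈ 0.124 against a top edge of 0.105. I'll correct for this with a TIP offset, and 0.049 as the commanded height is safe either way.

```bash
cat >> h.py <<'E'
OFF=0.038
def tip(x,y,z,O): return w(x,y,z)+OFF*O[:,0]   # command so that the real tip is at cabinet x,y, height z
inv=lambda P:(R2.T@(P[:2]-C)).round(4).tolist()+[round(float(P[2]),4)]
def st(l):
    s=observe(); print(l,round(s['t'],2),'tip',inv(s['tcp_pos']-OFF*s['eef_rot'][:,0]),s['ft_force'].round(2))
E
python3 - <<'E'
from h import *
O=ori(np.deg2rad(20))
st(0)
servo_line(tip(-.225,.085,.13,O),feed=.12);st('front')
servo_line(tip(-.225,.085,.085,O),feed=.1,force_limit=4);st('down')
h=servo_line(tip(-.185,.085,.085,O),feed=.05,force_limit=8);st(h)
h=servo_line(tip(-.17,.085,.085,O),feed=.05,force_limit=8);st(h)
p,d=camera('wrist'); cv2.imwrite(f'pics/wrist5.png',p[:,:,::-1])
E
```

```text
0 12.84 tip [-0.1832, 0.085, 0.1236] [-0.66  0.38 -0.06]
front 13.34 tip [-0.2246, 0.0856, 0.1305] [ 0.07  0.7  -0.37]
down 13.94 tip [-0.2246, 0.0848, 0.085] [-0.32 -0.79 -0.74]
False 14.89 tip [-0.1852, 0.0848, 0.0849] [0.06 0.7  0.31]
False 15.34 tip [-0.1695, 0.0849, 0.085] [0.13 0.89 0.28]
```

View pics/wrist5.png

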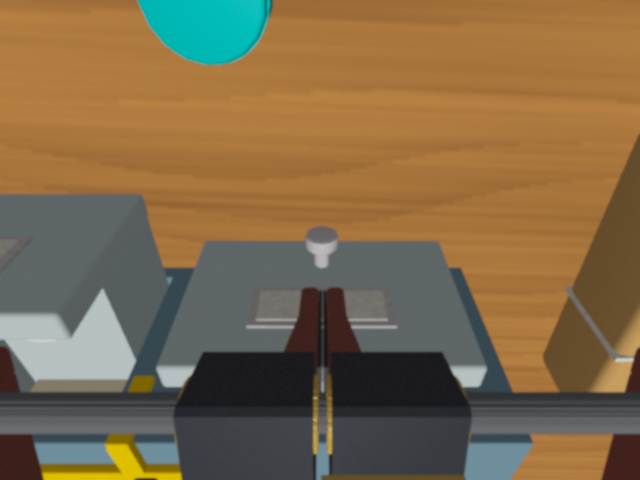

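The left drawer is now moving: its front is visibly further in than the right one. I'll push it to its stop.

Run:
```python
from h import *
O=ori(np.deg2rad(20))
h=servo_line(tip(-.148,.085,.085,O),feed=.05,force_limit=8);st(h)
h=servo_line(tip(-.127,.085,.085,O),feed=.02,force_limit=6);st(h)
p,d=camera('wrist'); cv2.imwrite(f'pics/wrist6.png',p[:,:,::-1])
i=camera_info('wrist');X=cloud('wrist',p,d,i)
for u,v in [(200,330),(200,370),(440,330),(440,370),(322,250)]: print((u,v),p[v,u],inv(X[v,u]))
```

```text
False 15.98 tip [-0.1477, 0.0849, 0.085] [ 0.41 -0.2  -0.41]
True 16.73 tip [-0.1339, 0.085, 0.0843] [-1.01  0.4   0.46]
(200, 330) [103 110 111] [-0.1231, 0.0285, 0.085]
(200, 370) [31 31 36] [-0.1965, 0.06, 0.1581]
(440, 330) [103 110 111] [-0.1223, 0.1392, 0.0844]
(440, 370) [31 32 36] [-0.1968, 0.1087, 0.1583]
(322, 250) [199 196 198] [-0.1384, 0.0846, 0.045]
```

View pics/wrist6.png

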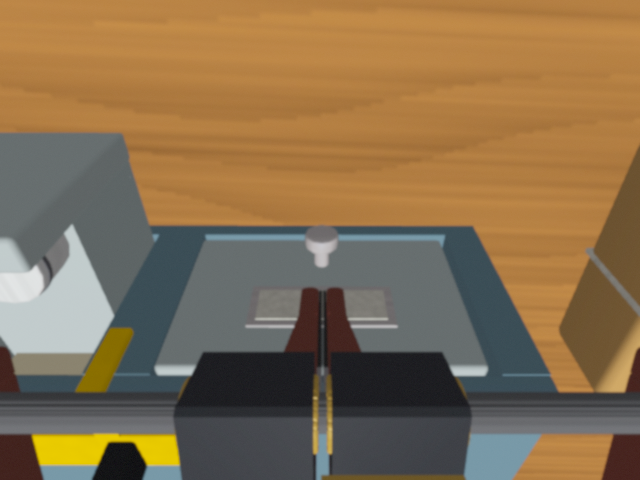

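The left drawer stopped by force at tip x = -0.134, where the geometry predicts it. Its face measures -0.123, flush within measurement error. Next is the right drawer.

Run:
```python
from h import *
O=ori(np.deg2rad(20))
servo_line(tip(-.225,.085,.09,O),feed=.15);st('off')
servo_line(tip(-.225,-.085,.085,O),feed=.15);st('right')
h=servo_line(tip(-.15,-.085,.085,O),feed=.05,force_limit=8);st(h)
h=servo_line(tip(-.127,-.085,.085,O),feed=.02,force_limit=6);st(h)
servo_line(tip(-.2,-.085,.09,O),feed=.12)
servo_line(tip(-.2,-.085,.25,O),feed=.15);st('up')
for n in ['side','top','wrist']:
    i=camera_info(n);p,d=camera(n); cv2.imwrite(f'pics/{n}7.png',p[:,:,::-1]); np.savez(n+'7.npz',p=p,d=d,o=i['origin'],r=i['rotation'])
```

```text
off 17.53 tip [-0.2239, 0.0855, 0.0905] [ 0.63 -0.76  0.69]
right 18.82 tip [-0.2248, -0.0846, 0.085] [-1.24  1.11  0.28]
False 20.47 tip [-0.15, -0.085, 0.0851] [ 0.25 -0.24  0.09]
True 21.27 tip [-0.1342, -0.085, 0.0843] [-0.56  0.31  0.42]
up 23.18 tip [-0.2003, -0.085, 0.2491] [ 0.61  0.25 -0.22]
```

View pics/side7.png

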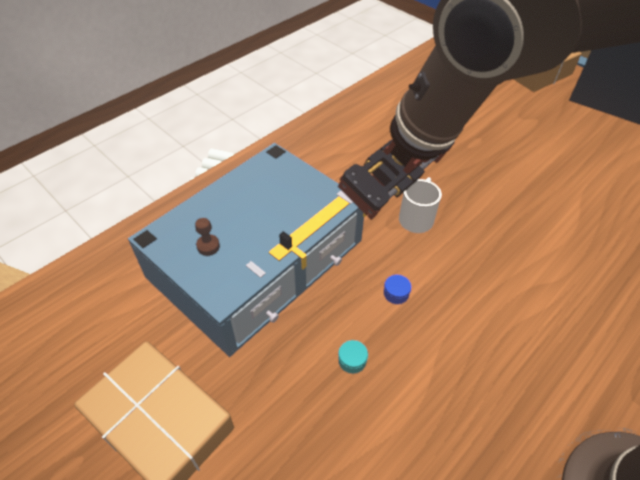

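View pics/wrist7.png

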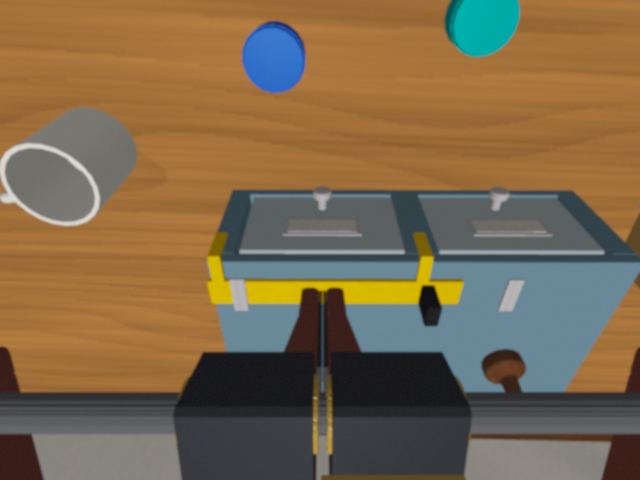

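Both fronts are flush in the side and wrist views, and the cabinet corners sit at the same pixels as before. The thumb is at (430,303) in the wrist view. Before pushing it I'll measure the thumb and the guide clip on its left.

Run:
```python
from h import *
f=np.load('wrist7.npz');p,d=f['p'],f['d'];i=camera_info('wrist');X=cloud('wrist',p,d,dict(camera_matrix=i['camera_matrix'],origin=f['o'],rotation=f['r']))
Xc=np.concatenate([(X[...,:2]-C)@R2,X[...,2:]],-1)
m=(Xc[...,2]>.129)&(Xc[...,0]>-.13)&(Xc[...,0]<-.06)&(abs(Xc[...,1]-.02)<.06)&(p.max(-1)<60)&(np.arange(640)[None]>400)
Q=Xc[m];print('thumb',len(Q),Q.min(0).round(4),Q.max(0).round(4))
m=(p.min(-1)>150)&(Xc[...,2]>.119)&(np.arange(640)[None]>480); Q=Xc[m];print('clip',len(Q),Q.min(0).round(4),Q.max(0).round(4))
for u,v in [(280,225),(380,225),(480,215),(560,225),(410,225)]: print('face',(u,v),Xc[v,u].round(4))
f=np.load('top7.npz');X=cloud('top',f['p'],f['d']);p=f['p']
hsv=cv2.cvtColor(p,cv2.COLOR_RGB2HSV);H,S=hsv[...,0],hsv[...,1]
m=(H>95)&(H<115)&(S>50)&(S<160)&(abs(X[...,2]-.12)<.01)
r=cv2.minAreaRect((X[m][:,:2]*1000).astype(np.float32));print(r)
for z in (.25,.133):
  for y in (-.05,.045):
    O=ori(0);print(z,y,solve_ik(tip(-.095,y,z,O),O))
```

```text
thumb 608 [-0.1049 -0.0035  0.1291] [-0.0843  0.0068  0.1559]
clip 434 [-0.3318 -0.0849  0.1279] [-0.0745  0.0802  0.3726]
face (280, 225) [-0.1235 -0.1244  0.0677]
face (380, 225) [-0.1231 -0.0319  0.0671]
face (480, 215) [-0.1224  0.0664  0.0491]
face (560, 225) [-0.1227  0.1348  0.0667]
face (410, 225) [-0.1235 -0.0043  0.0677]
((744.8713989257812, 95.1634521484375), (250.0821075439453, 357.5443420410156), 2.287656307220459)
0.25 -0.05 [-0.21523491  0.44124551  0.10877017  1.49450784 -0.04959863  1.20853182
  1.51346221]
0.25 0.045 [-2.83198664e-01  4.58117289e-01  6.42354314e-04  1.46367173e+00
 -3.02532648e-04  1.21980373e+00  1.33016570e+00]
0.133 -0.05 [-0.21188411  0.54235645  0.10375623  1.62249699 -0.0644101   0.98008066
  1.52565952]
0.133 0.045 [-0.27384882  0.55668243 -0.01302124  1.59130264  0.00820968  0.99366102
  1.32330056]
```

The drawer faces (-0.123) are coplanar with the middle post (-0.1235), so both are home. The thumb is at cabinet y ≈ 0.002 with its top near 0.155. I'll come in on its right side, vertical, with the tip at z 0.137.

Run:
```python
from h import *
O=ori(0)
goto(tip(-.095,-.05,.25,O),O);st('pre')
h=servo_line(tip(-.095,-.05,.137,O),feed=.12,force_limit=5);st(h)
h=servo_line(tip(-.095,.018,.137,O),feed=.04,force_limit=9);st(h)
if not h: h=servo_line(tip(-.095,.05,.137,O),feed=.02,force_limit=7);st(h)
p,d=camera('wrist'); cv2.imwrite(f'pics/wrist8.png',p[:,:,::-1])
```

```text
pre 23.93 tip [-0.0951, -0.0501, 0.2481] [-0.53 -0.02  0.03]
False 25.02 tip [-0.0945, -0.05, 0.138] [0.56 0.47 0.09]
False 26.88 tip [-0.095, 0.018, 0.137] [ 0.67 -1.74 -0.03]
True 27.79 tip [-0.0953, 0.0341, 0.1365] [-0.43  0.71 -1.26]
```

View pics/wrist8.png

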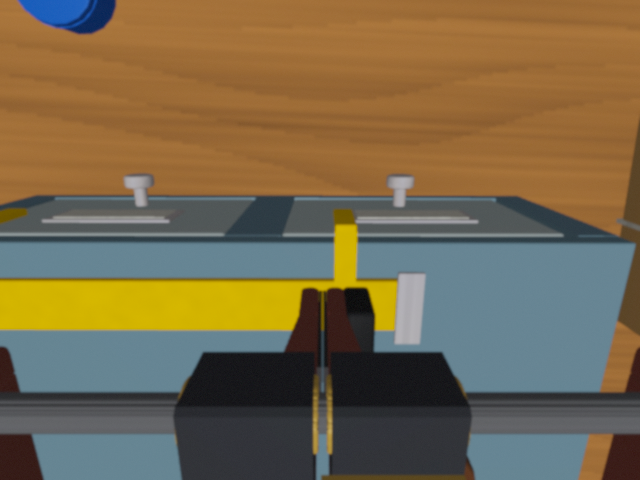

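The push stopped on force with the tip at y = 0.034. The catch now stands in front of the left drawer, at (345,240). I'll back off, lift away and measure the bar's travel and the other objects.

Run:
```python
from h import *
O=ori(0)
servo_line(tip(-.095,.01,.137,O),feed=.1)
servo_line(tip(-.095,.01,.26,O),feed=.15)
O2=ori(np.deg2rad(20))
goto(tip(-.2,-.03,.26,O2),O2); st('view')
for n in ['side','top','wrist']:
    i=camera_info(n);p,d=camera(n); cv2.imwrite(f'pics/{n}9.png',p[:,:,::-1]); X=cloud(n,p,d,i)
    Xc=np.concatenate([(X[...,:2]-C)@R2,X[...,2:]],-1)
    hsv=cv2.cvtColor(p,cv2.COLOR_RGB2HSV);H,S,V=[hsv[...,k].astype(int) for k in range(3)]
    near=(abs(Xc[...,0])<.2)&(abs(Xc[...,1])<.2)
    m=near&(p.max(-1)<60)&(Xc[...,2]>.131)&(abs(Xc[...,0]+.095)<.02)&(Xc[...,2]<.16)&(abs(Xc[...,1]-.045)<.03)
    Q=Xc[m]; print(n,'thumb',len(Q),Q.min(0).round(4) if len(Q) else '',Q.max(0).round(4) if len(Q) else '')
    y=near&(H>18)&(H<32)&(S>150)&(V>80)
    m=y&(Xc[...,0]<-.128)&(Xc[...,2]>.09)&(Xc[...,1]>-.05)
    Q=Xc[m]; print('  catch y',len(Q),np.percentile(Q[:,1],[5,50,95]).round(4) if len(Q) else '')
    m=y&(Xc[...,2]>.12);Q=Xc[m]; print('  bar y range',len(Q),np.percentile(Q[:,1],[.5,99.5]).round(4))
```

```text
view 29.8 tip [-0.2005, -0.0299, 0.2601] [0.45 0.53 0.21]
side thumb 98 [-0.1052  0.0488  0.132 ] [-0.088   0.0581  0.1552]
  catch y 36 [0.0434 0.0468 0.0493]
  bar y range 888 [-0.0896  0.064 ]
top thumb 44 [-0.106   0.0428  0.1425] [-0.0863  0.0518  0.1589]
  catch y 24 [0.0382 0.0424 0.0468]
  bar y range 1033 [-0.1342  0.0647]
wrist thumb 536 [-0.1046  0.0431  0.131 ] [-0.0847  0.0534  0.1554]
  catch y 311 [0.0397 0.0438 0.0481]
  bar y range 5675 [-0.1338  0.067 ]
```

View pics/side9.png

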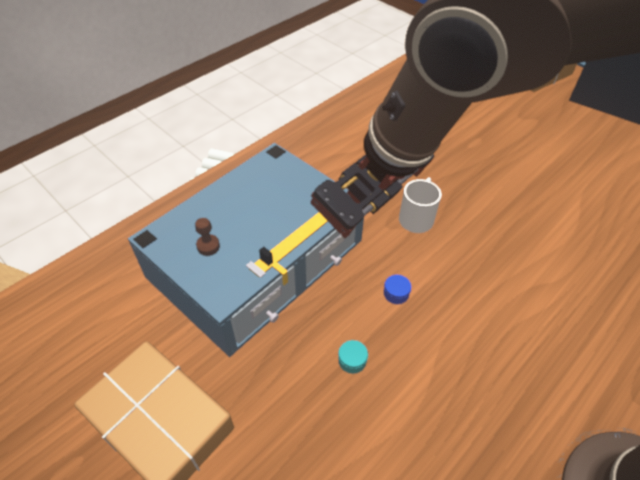

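View pics/wrist9.png

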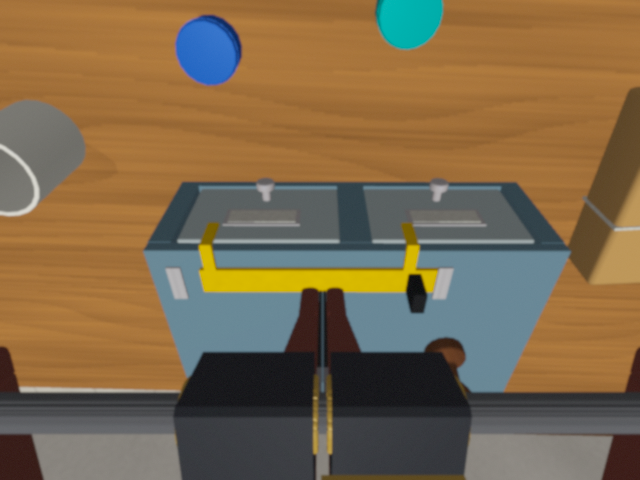

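The bar reads 0.048–0.05 by thumb and catch, and it stopped at a firm stop. Both drawers are flush. The stamp, mug, bundle and cabinet are at the same pixels as in the first picture.

Run:
```python
from station import *
hand_in()
```

```text
the job is handed in; nothing more can be done
```

I pushed both drawers home and slid the lock bar fully left, then handed the job in at about 30 s of the 54 s allowed. The hand-in reports no verdict.

- **First attempts missed:** Two pushes at the left drawer passed over its front without touching anything. The wrist camera's depth showed the real fingertips about 38 mm short of the reported TCP along the tool. With that corrected, both drawers stopped on force at tip x = -0.134, where the geometry predicted.
- **Drawers:** In the wrist depth, both drawer faces were at cabinet x of about -0.123, level with the post between them at -0.1235.
- **Lock bar:** It stopped on force. The wrist and top views put it at about 0.047–0.049 m of its 0.05 m travel. The side view read 3–4 mm more, about 0.052–0.053 m, which is just past the stop and so likely camera error.
- **Cabinet:** After the drawers were pushed, it measured within about 1 mm of its starting place. After the lock push I checked it only by eye, and it looked unmoved.
- **Stamp, bundle and mug:** They looked unmoved in the last pictures.
- **Not checked:** The tins can't be seen in the shut drawers, so I didn't confirm they are still lying flat. The drawers were only pushed slowly.

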